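# Snap the grease coupler onto a bearing's tilted nipple and hold it

### The arm

A 6-joint arm with a two-finger parallel gripper is mounted at the origin on the work surface. World frame = base frame: x ahead of the robot, y to its left, z up, the work surface at z = 0. Lengths are in mm, angles in degrees, forces in N, time in s.
With the tool pointing down it reaches from about 300 to 850 mm from the base axis. Payload 4.2 kg.
Tool frame: the origin (TCP) lies midway between the tips of the shut fingers; the grasp point (between the pads) lies 19 mm behind it (env.grasp_offset is the distance from the TCP to the grasp point, in mm); z points along the fingers, y is the line along which they close (so a half turn about z gives the same grasp; the last joint's range is limited). The gripper opens to 91 mm and grips with 3 to 60 N. Pads are 32 mm wide; open, the fingers measure 118 mm over their backs; the gripper's body (76 mm by 178 mm) begins 60 mm behind the grasp point.
Start: joints at [73.625, 18.312, 89.639, -0, 72.044, -1.146], TCP at [151.043, 554.823, 213.976] pointing down, gripper open.
Joint ranges: [-177.97, 177.97], [-48.28, 115.42], [12.27, 149.76], [-77.06, 257.06], [2.81, 150.46], [-146.56, 146.56]. Speed limits (degrees/s): [147.25, 147.25, 180, 180, 180, 180].

### API

Orientations are given as [roll, pitch, yaw] about the fixed x, y, z axes, in that order (R = Rz(yaw) Ry(pitch) Rx(roll)).
In Python, from workcell import env, optics gives the robot as it stands. The module is installed in compiled form; this text tells all that it offers.
- The arm moves only by the tool send_rows, never from a script. Its argument "targets" is a list that holds one entry, the list of rows, each a list of 7 numbers: the turn, a rotation vector about the world's x, y, z scaled (see below), then the shift along the world's x, y, z scaled (see below), then the closure, from -1 (fully open) to 1 (shut). In form: [[[rx, ry, rz, x, y, z, gripper], ...]]. A call has 1 to 12 rows; each row shifts and turns the commanded pose from where the row before left it; what a row does not reach is not made up. The controller multiplies each number of a shift by 0.2 m and each number of a turn by pi/2 rad. A row lasts 1/10 s, in which the tool goes at most 50 mm and 8.59 degrees, less where a joint would pass 70% of its speed; a pose out of reach is approached as far as the arm can. A call with a number of a shift or a turn outside -1 to 1 is refused whole. A call with a gripper value outside its range is refused whole. The fingers move at their own pace and stop on an object; "grip_force" is the grip in N (left out, the last holds). Time passes only in rows, so rows that do not move let the fingers close. It gives the time, the measured TCP pose, the force, the opening and the grip force at its end, in the units of the state.
- env.state(): the state, without advancing time (a new reading comes with each control period).
- optics.grab_frame(name): name is "scene" or "top" or "wrist"; returns (picture, depth): 384x512x3 uint8, red, green, blue; 384x512 float32, mm along the optical axis (not along the pixel's ray), 0 where there is no reading.
- optics.camera_info(name): a dict with "camera_matrix" (3x3 intrinsics, pixels), "R" (3x3) and "t" (3): a world point X has camera coordinates R X + t; the wrist camera has in their place "mount" (4x4, takes a point from camera to tool coordinates, whose origin is the TCP and whose axes are the flange's). Camera axes: x right, y down, z forward; pixel columns grow to the right and rows downward; lengths in mm; the calibration is good to about 2 mm. A picture is of the moment at which its call begins: read the wrist's pose just before it. camera_info takes no time and is no camera call.
- env.job_done(): hands the job in; it is judged then, once.
Trained networks look in the newest picture that a camera, given by its name, has taken for a name from the list of things; names that differ only in an ending like _2 or _b are one class to them, and where a whole thing is asked for, a point or a joint stands for the part that bears it (a point fixed in the world has none). Each returns a list of dicts, best first, with "conf" (0 to 1); they miss things now and then, are a little off and sometimes report something else, mostly with a low value. They report only what shows in the picture. A call takes as long as a camera call. They do not tell look-alikes from the thing itself.
- optics.silhouettes(camera, name): "mask" (384x512 bool, what is visible of it) and "at" ([column, row] in pixels, amid what is visible of it).
- optics.place_of(camera, name): "at" ([column, row] in pixels: a listed point, or the origin of a listed thing).
The state is a dict: "time_s": time; "qpos": joint angles; "qvel": joint speeds; "effort": joint torques, N m; "ee_pos": TCP position; "ee_rot": TCP orientation; "force": force on the tool from outside, world axes, zero at the start; "torque": the same for the moment, N m; "gripper_width": finger opening in mm; "gripper_force": force on a finger pad.
Only numpy, scipy, OpenCV 4.12 (cv2) and the standard library are available. Lean on these libraries where they do the work, as an engineer would, in place of code of your own. Each camera call takes 0.05 s, during which the arm holds its last target. There are 200 camera calls.

### The job

Take the steel grease coupler by its rubber grip, lift it off the bench and press it squarely onto the tilted grease nipple of the bearing pedestal until it snaps past the catches and its mouth sits home on the nipple's collar. The nipple's spring plunger pushes back, so keep gripping and pressing: finish while still holding the coupler fully home. Leave the oiler, spanner, bolt tray and bearing ring where they are.

Things in the scene. Friction and masses are not known exactly. Their poses are not given: they have to be found in the camera images.
- coupler: Loose steel grease coupler, 92 mm long, 0.25-0.5 kg, round about its z axis, standing on the bench mouth down. Origin: centre of its open mouth; z runs from the mouth along its axis to the grip. Sleeve 40 mm in diameter up to 44 mm from the mouth. Bore 25 mm wide, flared to 32 mm at the mouth, with an inner groove for the catches and a flat ceiling 36 mm in from the mouth.
- coupler_grip (a point): Centre of the coupler's round black rubber grip, on its axis, 70 mm from the mouth; axes as the coupler's. The grip is 30 mm in diameter, from 50 to 92 mm from the mouth (rubber with a steel end); below it a cone widens to the sleeve.
- pedestal: Fixed cast-iron bearing pedestal. Origin: centre of its underside, z up, y along its shaft. Foot 90 (x) by 120 (y) by 14 mm; round housing 72 mm in diameter, 64 mm long, about the shaft, whose axis is 50 mm up; shaft 28 mm in diameter, 150 mm long. The nipple leans out of the housing's top towards the pedestal's -x, which faces roughly to the robot.
- nipple: Steel grease nipple on the pedestal, leaning 28 degrees from vertical to the pedestal's -x. Origin: centre of its collar's upper face (40 mm in diameter), where the coupler's mouth seats, 24 mm to -x of the pedestal's origin, 96 mm above the bench; z points out along its axis, whence the coupler comes. Head 22 mm in diameter, 34 mm long from the collar, its last 5 mm tapered to 15 mm.
- nipple_catch (a point): Point on the nipple's axis 17 mm above the collar, axes as the nipple's. Here four spring catches (dark balls) bulge 4 mm from the head's side. Pushing the coupler on takes up to about 8 N (5 to 12) while its mouth is 20 to 14 mm above the collar; from about 13 mm they snap out into its groove and pull it on, until about 6 mm.
- plunger (a joint): How far the brass spring plunger at the nipple's end (10 mm in diameter) is pushed in, m. 0: free, its top 42 mm above the collar. The coupler's ceiling meets it when the mouth is 6 mm above the collar; about 0.006 with the mouth on the collar. It pushes back with 3 N at 0, 9 N at 0.006. If the coupler is let go, it comes out to 0 again and the coupler hangs loose.
- oiler: Bystander: grey oil can with a spout, 66 mm in diameter, 135 mm high. Origin: centre of its underside.
- spanner: Bystander: steel spanner 160 mm long lying on the bench. Origin: its underside, x along its length.
- tray: Bystander: grey open tray of bolts, 100 by 130 mm, 35 mm high. Origin: centre of its underside.
- race: Bystander: steel bearing ring, 64 mm across, 16 mm high, lying flat. Origin: centre of its underside.
Mind the look-alikes: they are no part of the job. Several things look just like the pedestal: the one meant starts nearest to the robot's base.

How it is judged (in metres and radians):
On the way, in this order (a step that is already met when the one before it is completed fails the run):
1. the coupler is lifted off the bench (height (world z) of coupler above 0.03 m), for 0.1 s.
2. the coupler snaps past the catches, squarely, and its mouth comes home (z of coupler in the frame of nipple between -0.004 and 0.0025 m and x of coupler in the frame of nipple between -0.004 and 0.004 m and y of coupler in the frame of nipple between -0.004 and 0.004 m and angle between the z axis of coupler and the z axis of nipple, either way round below 0.12 rad), for 0.1 s.
At the end, for the whole second after the job is handed in: The coupler is still held by the fingers (over 2 N) and pressed home against the plunger's spring: its mouth within 2.5 mm of the collar and within 4 mm of the nipple's axis each way, its axis within 0.12 rad (7 degrees) of the nipple's, the plunger pushed in more than 3.5 mm (all of step 2 and value of joint plunger above 0.0035 m and contact force between the fingers and coupler above 2 N); the arm keeps its last pose, push and grip.
It fails at once if a bystander is moved by more than 30 mm (distance of any of oiler, spanner, tray, race from where it was at the start of the episode above 0.03 m).
It also fails if it takes over 42 s, if anything falls off the work surface, if the arm or the gripper's body presses on something with over 40 N, if the wrist force passes 120 N, or if a joint passes its speed limit or range.

## Working session

There is one attempt and no reset: what is moved stays moved. The work goes in short steps, Python scripts to look and compute and a tool call to move; the robot and the scene stay as the last step left them, time stands still between calls to the robot, and variables do not carry over. Pictures are saved under pics/ and viewed, at most 10 in all, crops included, and the job is handed in when it is done.

Besides the shell and the picture viewer there is one more tool, called after "Request:" by a JSON object that holds its "method" and its "body". send_rows: Moves the arm, as the interface text tells. Its arguments: {"type":"object","properties":{"targets":{"type":"array"},"grip_force":{"type":"number"}},"required":["targets"]}

```bash
mkdir -p pics; cat > h.py <<'E'
import numpy as np, cv2
from scipy.spatial.transform import Rotation as Ro
from workcell import env, optics
def cam(n):
    c=optics.camera_info(n);K=np.array(c["camera_matrix"])
    if "R" in c: return K,np.array(c["R"]),np.array(c["t"]).ravel()
    s=env.state();T=np.eye(4);T[:3,:3]=Ro.from_euler('xyz',s["ee_rot"],degrees=True).as_matrix();T[:3,3]=s["ee_pos"]
    T=np.linalg.inv(T@np.array(c["mount"]));return K,T[:3,:3],T[:3,3]
def ray(C,p):
    K,R,t=C;d=R.T@np.linalg.inv(K)@[p[0],p[1],1];return -R.T@t,d
def back(C,p,z): return ray(C,p)[0]+z*ray(C,p)[1]
def onz(C,p,h):
    o,d=ray(C,p);return o+d*(h-o[2])/d[2]
def tri(obs):
    A=np.zeros((3,3));b=np.zeros(3)
    for C,p in obs:
        o,d=ray(C,p);d=d/np.linalg.norm(d);M=np.eye(3)-np.outer(d,d);A+=M;b+=M@o
    x=np.linalg.solve(A,b)
    return x,[float(np.linalg.norm((np.eye(3)-np.outer(d/np.linalg.norm(d),d/np.linalg.norm(d)))@(x-o))) for o,d in [ray(C,p) for C,p in obs]]
E
python3 - <<'E'
from h import *
np.set_printoptions(precision=1,suppress=True)
ims=[]
print(env.state())
for n in ["scene","top"]:
    C=cam(n);im,d=optics.grab_frame(n);ims.append(im[:,:,::-1])
    print(n,"pos",-C[1].T@C[2])
    for k in ["coupler","coupler_grip","pedestal","nipple","nipple_catch","oiler","tray","race","spanner"]:
        for r in optics.place_of(n,k):
            if r["conf"]<.3: continue
            h={"coupler_grip":70,"nipple":96,"nipple_catch":111}.get(k,0)
            print(n,k,round(r["conf"],2),np.array(r["at"]),onz(C,r["at"],h))
v=np.vstack(ims);cv2.imwrite("pics/a.png",cv2.resize(np.hstack(ims),(800,300),interpolation=cv2.INTER_AREA))
cv2.imwrite("pics/top.png",ims[1]);cv2.imwrite("pics/scene.png",ims[0])
E
```

```text
{'time_s': 0.0, 'qpos': array([73.6, 18.4, 89.7, -0. , 72. , -1.1]), 'qvel': array([-0. , -0. ,  0. , -0. ,  0. ,  0.1]), 'effort': array([ -0. , -41.2, -23.2,   0.1,   0. ,  -0. ]), 'ee_pos': array([150.9, 554.3, 213.1]), 'ee_rot': array([-179.9,    0. ,  164.8]), 'force': array([-0.6,  0. ,  0. ]), 'torque': array([-0.,  0.,  0.]), 'gripper_force': 0.0, 'gripper_width': 91.39477363927195}
scene pos [1052.5 -784.1  761.6]
scene coupler 0.54 [286.7 173.9] [555.6 178.    0. ]
scene coupler_grip 0.77 [286.5 152. ] [534.8 202.6  70. ]
scene coupler_grip 0.57 [330.  154.6] [665.1 275.   70. ]
scene pedestal 0.96 [138.1 350.5] [ 624.  -568.7    0. ]
scene pedestal 0.8 [296.4 257.6] [ 773.1 -144.5    0. ]
scene pedestal 0.61 [245.9 320. ] [ 770.4 -377.6    0. ]
scene pedestal 0.6 [236.5 233.5] [ 586.7 -162.7    0. ]
scene nipple 0.86 [237.6 287.9] [ 746.1 -374.8   96. ]
scene nipple 0.78 [120.9 318.3] [ 598.3 -568.5   96. ]
scene nipple 0.69 [231.2 201.5] [ 558.9 -147.5   96. ]
scene nipple 0.68 [289.1 230.7] [ 748.9 -156.    96. ]
scene nipple_catch 0.83 [289.2 226.9] [ 749.1 -158.1  111.
[... 894 characters left out ...]
.4   96. ]
top nipple 0.5 [349.  146.8] [ 746.2 -378.5   96. ]
top nipple 0.48 [278.9 205.7] [ 560.  -164.2   96. ]
top nipple 0.44 [412.5 199.7] [ 585.1 -569.    96. ]
top nipple_catch 0.68 [414.5 198.7] [ 586.2 -569.6  111. ]
top nipple_catch 0.54 [352.2 150. ] [ 732.5 -384.8  111. ]
top nipple_catch 0.49 [277.6 144. ] [ 747.3 -157.7  111. ]
top nipple_catch 0.44 [277.4 206.7] [ 555.2 -158.9  111. ]
top oiler 0.81 [223.2 151.6] [747.5  15.6   0. ]
top oiler 0.44 [111.8 186.2] [625.9 375.4   0. ]
top tray 0.74 [112.3 183.2] [635.9 374.4   0. ]
top race 0.72 [349.5 203.8] [ 581.2 -398.8    0. ]
top race 0.59 [170.2 206.3] [563.3 182.5   0. ]
top spanner 0.76 [233.3 257.9] [401.1 -25.7   0. ]
```

View pics/a.png

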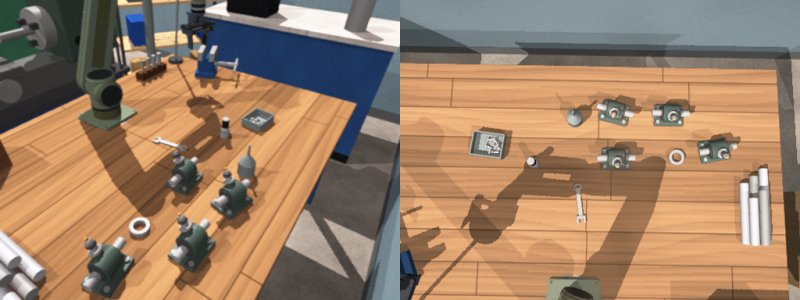

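The arm faces the bench. The coupler is at top (170,207), near (557,178). The nearest pedestal is at top (276,202), near (583,-160); the other three are look-alikes. I'll move over the coupler now.

Request:
{"method": "send_rows", "body": {"targets": [[[0, 0, 0.014, 0.155, -0.155, 0.01, -1], [0, 0, 0.014, 0.155, -0.155, 0.01, -1], [0, 0, 0.014, 0.155, -0.155, 0.01, -1], [0, 0, 0.014, 0.155, -0.155, 0.01, -1], [0, 0, 0.014, 0.155, -0.155, 0.01, -1], [0, 0, 0.014, 0.155, -0.155, 0.01, -1], [0, 0, 0.014, 0.155, -0.155, 0.01, -1], [0, 0, 0.014, 0.155, -0.155, 0.01, -1], [0, 0, 0.014, 0.155, -0.155, 0.01, -1], [0, 0, 0.014, 0.155, -0.155, 0.01, -1], [0, 0, 0.014, 0.155, -0.155, 0.01, -1], [0, 0, 0.014, 0.155, -0.155, 0.01, -1]]], "grip_force": 50}}

```text
time_s: 2.2
ee_pos: [524.2, 181.4, 238.2]
ee_rot: [180.0, 0.0, 179.9]
force: [0.1, 0.4, 0.6]
gripper_width: 91.0
gripper_force: 0.0
```

```bash
python3 - <<'E'
from h import *
np.set_printoptions(precision=2,suppress=True)
s=env.state();print(s["ee_pos"],s["ee_rot"],s["qpos"],s["time_s"]);print(np.array(optics.camera_info("wrist")["mount"]))
C=cam("wrist");im,d=optics.grab_frame("wrist")
for k,h in [("coupler",0),("coupler_grip",70)]:
    for r in optics.place_of("wrist",k): print(k,r["conf"],np.array(r["at"]),onz(C,r["at"],h))
for r in optics.silhouettes("wrist","coupler"):
    m=r["mask"];v,u=np.nonzero(m&(d>0));P=np.array([back(C,(a,b),d[b,a]) for a,b in zip(u,v)])
    print(r["conf"],m.sum(),r["at"])
    if len(P)<30: continue
    print("zmax",np.percentile(P[:,2],[50,90,98]))
    q=P[P[:,2]>85];print("top",len(q),q.mean(0) if len(q) else 0,np.ptp(q,axis=0) if len(q) else 0)
cv2.imwrite("pics/w1.png",im[:,:,::-1])
E
```

```text
[524.17 181.36 238.24] [179.98   0.03 179.93] [ 17.89  15.63  89.95   0.02  74.38 -72.05] 2.2
[[   0.     -0.96   -0.29   83.19]
 [   1.      0.      0.     -0.54]
 [  -0.     -0.29    0.96 -171.27]
 [   0.      0.      0.      1.  ]]
coupler 0.98 [247.1 177.6] [551.45 173.92   0.  ]
coupler_grip 0.72 [253.3 198.7] [556.83 181.87  70.  ]
0.82 1425 [244.5, 190.9]
zmax [77.25 92.84 93.64]
top 655 [555.99 175.44  92.05] [30.68 29.64  9.5 ]
```

View pics/w1.png

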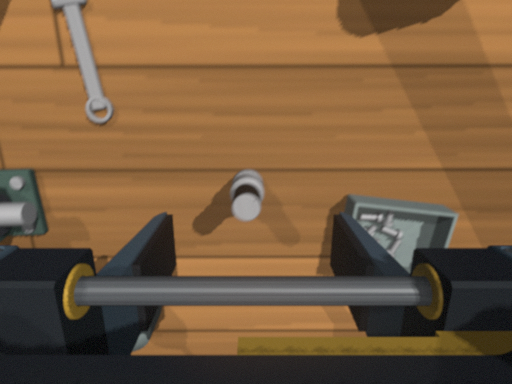

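The coupler stands upright and clear of everything. The centre of its end face is near pixel (246,205), which puts it at about (556,175.5). I'll descend and grip.

Request:
{"method": "send_rows", "body": {"targets": [[[0, 0, 0, 0.08, -0.015, -0.15, -1], [0, 0, 0, 0.079, -0.014, -0.15, -1], [0, 0, 0, 0, 0, -0.2, -1], [0, 0, 0, 0, 0, -0.2, -1], [0, 0, 0, 0, 0, -0.15, -1], [0, 0, 0, 0, 0, -0.076, -1], [0, 0, 0, 0, 0, 0, -1], [0, 0, 0, 0, 0, 0, 1], [0, 0, 0, 0, 0, 0, 1], [0, 0, 0, 0, 0, 0, 1], [0, 0, 0, 0, 0, 0, 1], [0, 0, 0, 0, 0, 0, 1]]], "grip_force": 50}}

```text
time_s: 3.6
ee_pos: [555.1, 177.1, 53.4]
ee_rot: [180.0, 0.1, 179.9]
force: [-0.2, 0.3, -0.4]
gripper_width: 54.2
gripper_force: 0.0
```

Request:
{"method": "send_rows", "body": {"targets": [[[0, 0, 0, 0, 0, 0, 1], [0, 0, 0, 0, 0, 0, 1], [0, 0, 0, 0, 0, 0, 1], [0, 0, 0, 0, 0, 0, 1], [0, 0, 0, 0, 0, 0, 1], [0, 0, 0, 0, 0, 0, 1]]]}}

```text
time_s: 4.2
ee_pos: [554.8, 176.8, 52.7]
ee_rot: [-180.0, -0.0, 179.9]
force: [-0.4, -1.3, -0.3]
gripper_width: 29.1
gripper_force: 50.0
```

Request:
{"method": "send_rows", "body": {"targets": [[[0, 0, 0, 0, 0, 0.1, 1], [0, 0, 0, 0, 0, 0.2, 1], [0, 0, 0, 0, 0, 0.2, 1], [0, 0, 0, 0, 0, 0.2, 1], [0, 0, 0, -0.05, -0.15, 0.2, 1], [0, 0, 0, -0.05, -0.22, 0.1, 1], [0, 0, 0, -0.05, -0.24, 0, 1], [0, 0, 0, -0.05, -0.24, 0, 1], [0, 0, 0, -0.05, -0.24, 0, 1], [0, 0, 0, 0, -0.24, 0, 1], [0, 0, 0, 0, -0.24, 0, 1], [0, 0, 0, 0, -0.1, 0, 1]]]}}

```text
time_s: 5.4
ee_pos: [504.0, -160.0, 250.9]
ee_rot: [-179.9, -0.1, 179.7]
force: [0.9, 1.9, -4.7]
gripper_width: 29.4
gripper_force: 49.9
```

```bash
cat > look.py <<'E'
from h import *
import sys,pickle
np.set_printoptions(precision=2,suppress=True)
s=env.state();print(s["ee_pos"],s["ee_rot"],s["qpos"],s["time_s"],s["gripper_width"],s["force"])
C=cam("wrist");im,d=optics.grab_frame("wrist");out={}
for k,h in [("pedestal",0),("nipple",96),("nipple_catch",111),("coupler",0)]:
    for r in optics.place_of("wrist",k):
        if r["conf"]>.3: print(k,r["conf"],np.array(r["at"]),onz(C,r["at"],h)); out.setdefault(k,[]).append(r["at"])
out["m"]={k:optics.silhouettes("wrist",k) for k in ["coupler","nipple","plunger"]}
cv2.imwrite(f"pics/{sys.argv[1]}.png",im[:,:,::-1]);pickle.dump((C,d,out,im,s),open(sys.argv[1]+".pkl","wb"))
E
python3 look.py w2
```

```text
[ 504.03 -159.98  250.92] [-179.95   -0.11  179.7 ] [ -18.8    12.92   91.83   -0.09   75.34 -108.48] 5.4 29.389441868014814 [ 0.93  1.87 -4.68]
nipple 0.7 [ 81.3 360.6] [ 746.54 -377.74   96.  ]
nipple_catch 0.8 [ 74.  365.7] [ 739.25 -377.8   111.  ]
coupler 0.64 [251.9 211.5] [ 583.17 -161.82    0.  ]
```

View pics/w2.png

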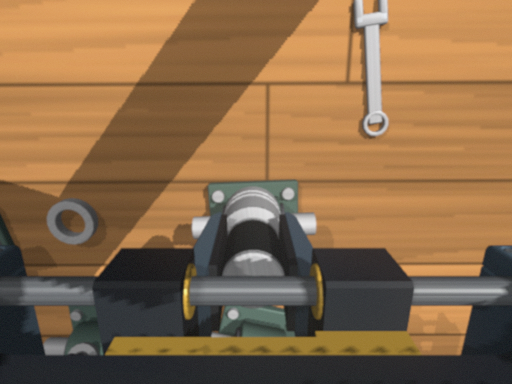

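The wrist picture shows the held coupler straight between the fingers, around (252,230), and it hides the nipple. I'll look past it from both sides.

Request:
{"method": "send_rows", "body": {"targets": [[[0, 0, 0, 0.1, 0.2, 0, 1], [0, 0, 0, 0.1, 0.2, 0, 1], [0, 0, 0, 0.05, 0.1, 0, 1], [0, 0, 0, 0, 0, 0, 1], [0, 0, 0, 0, 0, 0, 1]]]}}

```text
time_s: 6.3
ee_pos: [554.8, -55.4, 251.8]
ee_rot: [-180.0, -0.0, -180.0]
force: [-0.6, -0.1, -5.2]
gripper_width: 29.0
gripper_force: 49.9
```

```bash
python3 look.py w3
```

```text
[554.85 -55.42 251.81] [-179.97   -0.05 -179.96] [ -6.86  15.54  88.13  -0.03  76.38 -96.89] 6.3 29.02470708089679 [-0.59 -0.11 -5.23]
pedestal 0.8 [ 38.9 294.1] [ 769.6  -381.03    0.  ]
pedestal 0.73 [173.7 177.1] [ 584.93 -162.79    0.  ]
nipple 0.59 [152.3 176.1] [ 558.21 -160.89   96.  ]
nipple_catch 0.63 [149.  171.6] [ 549.63 -158.94  111.  ]
nipple_catch 0.38 [154.7 175.9] [ 554.04 -153.66  111.  ]
coupler 0.64 [249.5 208.6] [630.31 -60.05   0.  ]
```

Request:
{"method": "send_rows", "body": {"targets": [[[0, 0, 0, 0, -0.15, 0, 1], [0, 0, 0, 0, -0.24, 0, 1], [0, 0, 0, 0, -0.24, 0, 1], [0, 0, 0, 0, -0.24, 0, 1], [0, 0, 0, 0, -0.13, 0, 1], [0, 0, 0, 0, 0, 0, 1], [0, 0, 0, 0, 0, 0, 1]]]}}

```text
time_s: 7.4
ee_pos: [554.7, -256.9, 251.6]
ee_rot: [179.9, -0.0, 179.8]
force: [0.4, 0.4, -3.7]
gripper_width: 29.4
gripper_force: 49.9
```

```bash
python3 look.py w4; python3 -c "
import cv2,numpy as np
cv2.imwrite('pics/w34.png',np.hstack([cv2.imread('pics/w3.png')[60:,112:],cv2.imread('pics/w4.png')[60:,:400]]))"
```

```text
[ 554.65 -256.88  251.64] [179.93  -0.03 179.78] [ -25.96   20.55   80.86    0.05   78.66 -115.75] 7.4 29.367879939695204 [ 0.41  0.44 -3.66]
pedestal 0.91 [ 28.7 202.9] [ 620.58 -567.71    0.  ]
pedestal 0.88 [324.4 180.1] [ 589.15 -159.3     0.  ]
nipple 0.87 [342.7 174.3] [ 556.23 -162.79   96.  ]
nipple_catch 0.72 [348.4 172.8] [ 550.82 -161.56  111.  ]
coupler 0.62 [248.3 208.2] [ 629.5  -263.09    0.  ]
```

View pics/w34.png

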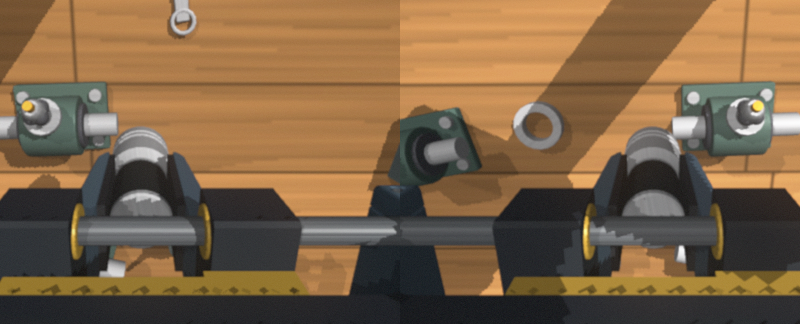

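```bash
cat > fit.py <<'E'
from h import *
import pickle
from scipy.optimize import least_squares
np.set_printoptions(precision=2,suppress=True)
def cyl(p,a,b,r0,r1=None):  # axis z, from a to b
    r1=r0 if r1 is None else r1
    rr=r0+(r1-r0)*np.clip((p[:,2]-a)/(b-a),0,1)
    q=np.c_[np.hypot(p[:,0],p[:,1])-rr,abs(p[:,2]-(a+b)/2)-(b-a)/2]
    return np.hypot(*np.maximum(q,0).T)+np.minimum(q.max(1),0)
def ped(p):
    q=abs(p-[0,0,7])-[45,60,7];f=np.linalg.norm(np.maximum(q,0),axis=1)+np.minimum(q.max(1),0)
    s=np.c_[p[:,0],p[:,2]-50,p[:,1]]
    n=Ro.from_euler('y',28,degrees=True).apply(p-[-24,0,96])
    return f,cyl(s,-32,32,36),cyl(s,-75,75,14),np.minimum.reduce([cyl(n,-15,0,20),cyl(n,0,29,11),cyl(n,29,34,11,7.5),cyl(n,34,42,5)])
def cop(p): return np.minimum.reduce([cyl(p,0,44,20),cyl(p,44,50,20,15),cyl(p,50,92,15)])
def cloud(f,sel=None):
    C,d,o,im,s=pickle.load(open(f,"rb"));K,R,t=C
    v,u=np.nonzero(d>0);z=d[v,u];P=((np.c_[u,v,np.ones(len(u))]@np.linalg.inv(K).T*z[:,None])-t)@R
    return P,s,u,v,o
def fitped(Ps,x0):
    def res(x): return np.minimum.reduce(ped(Ro.from_euler('z',-x[2],degrees=True).apply(Ps-[x[0],x[1],x[3]])))
    for _ in range(2): r=least_squares(res,x0,loss='soft_l1',f_scale=1.);x0=r.x
    return r.x,np.median(abs(res(r.x)))
if __name__=="__main__":
    al=[]
    for f in ["w3.pkl","w4.pkl"]:
        P,s,u,v,o=cloud(f)
        q=P[(abs(P[:,0]-583)<85)&(abs(P[:,1]+161)<85)&(P[:,2]>9)&(P[:,2]<145)]
        T=Ro.from_euler('xyz',s["ee_rot"],degrees=True);l=T.inv().apply(q-s["ee_pos"])
        q=q[~((abs(l[:,1])<70)&(l[:,2]<80))]
        print(f,len(q),fitped(q,[583,-161,0,0]));al.append(q)
        # coupler in the tool frame: z_c=-z_tool
        m=o["m"]["coupler"]
        for r in m:
            if abs(r["at"][0]-250)<25:
                l=T.inv().apply(P[r["mask"][v,u]]-s["ee_pos"]);l=l[(abs(l[:,1])<24)&(l[:,2]<58)]
                def rc(x):
                    w=Ro.from_euler('xy',[x[3],x[4]],degrees=True).apply((l-[x[0],x[1],0])*[1,-1,-1])+[0,0,x[2]]; return cop(w)
                k=least_squares(rc,[0,0,52,0,0],loss='soft_l1');print("coupler x,y,zTCPabovemouth,tilts",len(l),k.x,np.median(abs(rc(k.x))))
    q=np.vstack(al);x,e=fitped(q,[583,-161,0,0]);print("both",x,e)
    R=Ro.from_euler('z',x[2],degrees=True);print("nipple",R.apply([-24,0,96])+[x[0],x[1],x[3]])
    # nipple only points, free nipple position given yaw
    p=R.inv().apply(q-[x[0],x[1],x[3]]);S=np.array(ped(p));print("counts by part",np.bincount(S.argmin(0)),"signed med",[np.median(S[i][S.argmin(0)==i]) for i in range(4)])
    pp=q[(S.argmin(0)==3)|((p[:,2]>90)&(S[3]<8))]
    f=lambda y:ped(R.inv().apply(pp-y))[3]
    k=least_squares(f,[x[0],x[1],x[3]],loss='soft_l1');print("by nipple only",k.x,np.median(abs(f(k.x))),"nipple",R.apply([-24,0,96])+k.x)
E
python3 fit.py
```

```text
w3.pkl 7255 (array([ 582.  , -158.58,    2.15,    0.27]), np.float64(0.5377019402253449))
coupler x,y,zTCPabovemouth,tilts 4672 [-2.8  -0.63 52.24 -0.4  -0.34] 0.2384058606381867
w4.pkl 7286 (array([ 581.9 , -159.77,    2.13,    0.39]), np.float64(0.5348025248088515))
both [ 581.94 -159.16    2.13    0.34] 0.503751736136957
nipple [ 557.96 -160.05   96.34]
counts by part [3945 5262 2883 2451] signed med [np.float64(0.12808182493050602), np.float64(-0.1328075096029231), np.float64(-0.16399459889023227), np.float64(0.07414489528561319)]
by nipple only [ 581.74 -159.21    0.43] 0.4678234014039351 nipple [ 557.75 -160.11   96.43]
```

```bash
cat > tgt.py <<'E'
from h import *
import sys
np.set_printoptions(precision=4,suppress=True)
N=np.array([557.85,-160.1,96.4]);m=np.array([-2.8,-0.63,52.2])
Rt=Ro.from_euler('z',2.13,degrees=True)*Ro.from_euler('y',-28,degrees=True)
n=Rt.apply([0,0,1]);Rg=Rt*Ro.from_euler('xyz',[180,0,180],degrees=True)
s=env.state();R=Ro.from_euler('xyz',s["ee_rot"],degrees=True)
mo=s["ee_pos"]+R.apply(m);print("mouth in nipple",Rt.inv().apply(mo-N),"axis err deg",np.degrees(np.arccos(np.clip(R.apply([0,0,-1])@n,-1,1))),"force nip",Rt.inv().apply(s["force"]),"q",s["qpos"],s["time_s"],s["gripper_width"])
for h in map(float,sys.argv[1:]):
    p=N+h*n-Rg.apply(m);print(h,"TCP",p,"shift u",(p-s["ee_pos"])/200,"turn u",(Rg*R.inv()).as_rotvec()/(np.pi/2))
print("n",n,"per mm u",-n/200)
E
python3 tgt.py 70 50
```

```text
mouth in nipple [ 45.6118 -96.1387  93.0951] axis err deg 27.985905664356565 force nip [-2.3926 -0.7842 -3.1775] q [ -25.8078   20.4898   80.862     0.0058   78.6352 -115.7649] 7.8 29.43517158985298
70.0 TCP [ 498.0263 -161.6946  202.9817] shift u [-0.2858  0.4699 -0.2461] turn u [ 0.0057 -0.3109  0.0237]
50.0 TCP [ 507.4092 -161.3456  185.3227] shift u [-0.2389  0.4716 -0.3344] turn u [ 0.0057 -0.3109  0.0237]
n [-0.4691 -0.0174  0.8829] per mm u [ 0.0023  0.0001 -0.0044]
```

Request:
{"method": "send_rows", "body": {"targets": [[[0.001, -0.052, 0.004, -0.057, 0.08, 0, 1], [0.001, -0.052, 0.004, -0.057, 0.08, 0, 1], [0.001, -0.052, 0.004, -0.057, 0.08, 0, 1], [0.001, -0.052, 0.004, -0.057, 0.08, 0, 1], [0.001, -0.052, 0.004, -0.058, 0.08, 0, 1], [0.001, -0.051, 0.004, 0, 0.07, -0.06, 1], [0, 0, 0, 0, 0, -0.1, 1], [0, 0, 0, 0, 0, -0.086, 1], [0, 0, 0, 0, 0, 0, 1], [0, 0, 0, 0, 0, 0, 1]]], "grip_force": 60}}

```text
time_s: 8.8
ee_pos: [497.9, -162.2, 203.2]
ee_rot: [179.9, 28.0, -177.9]
force: [0.3, -0.0, -4.6]
gripper_width: 29.0
gripper_force: 59.9
```

```bash
python3 tgt.py 50; python3 - <<'E'
from h import *
a,_=optics.grab_frame("wrist");b,_=optics.grab_frame("scene")
C=cam("scene");K,R,t=C;p=K@(R@np.array([545,-160,150])+t);u,v=(p[:2]/p[2]).astype(int)
c=cv2.resize(b[v-48:v+48,u-50:u+50],(400,384),interpolation=cv2.INTER_CUBIC)
cv2.imwrite("pics/ap.png",np.hstack([a[:,56:456],c])[:,:,::-1])
E
```

```text
mouth in nipple [-0.0381 -0.47   70.2518] axis err deg 0.05731090756927875 force nip [-1.9592 -0.0101 -4.2211] q [ -28.0486    3.1035  117.1108   22.9437   37.3912 -135.7643] 8.8 29.0259463971906
50.0 TCP [ 507.4092 -161.3456  185.3227] shift u [ 0.0475  0.0044 -0.0894] turn u [-0.0006 -0.0002 -0.0002]
n [-0.4691 -0.0174  0.8829] per mm u [ 0.0023  0.0001 -0.0044]
```

View pics/ap.png

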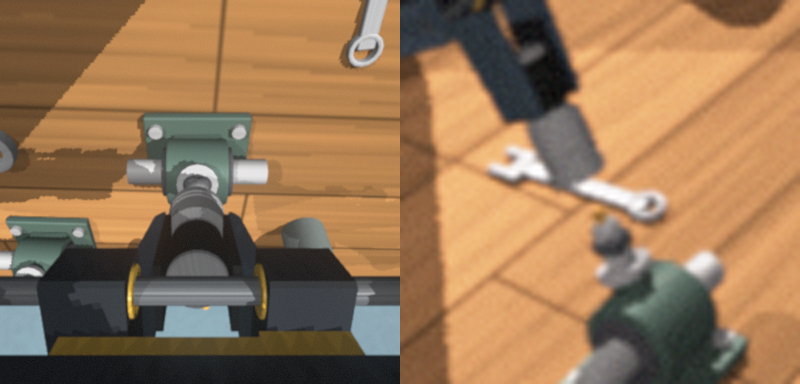

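The coupler lines up with the nipple in both pictures: the wrist view has nipple, coupler and grip in one line at column ~200, and the scene view shows parallel axes. I'll move on to the head.

Request:
{"method": "send_rows", "body": {"targets": [[[0, 0, 0, 0.02, 0.001, -0.0375, 1], [0, 0, 0, 0.02, 0.001, -0.0375, 1], [0, 0, 0, 0.02, 0.001, -0.0375, 1], [0, 0, 0, 0.02, 0.001, -0.0375, 1], [0, 0, 0, 0.0094, 0.0004, -0.0177, 1], [0, 0, 0, 0, 0, 0, 1], [0, 0, 0, 0, 0, 0, 1]]]}}

```text
time_s: 9.6
ee_pos: [515.8, -161.5, 169.2]
ee_rot: [179.9, 28.0, -177.9]
force: [-0.2, -0.6, -5.1]
gripper_width: 29.3
gripper_force: 59.9
```

```bash
python3 tgt.py 22
```

```text
mouth in nipple [-0.1465 -0.4602 31.819 ] axis err deg 0.04701305394082107 force nip [-2.5501 -0.6307 -4.4206] q [ -26.7346    6.8293  118.6056   25.2736   32.1634 -137.6993] 9.6 29.2652453590614
22.0 TCP [ 520.5453 -160.857   160.6002] shift u [ 0.0236  0.0034 -0.043 ] turn u [-0.0007 -0.0001  0.0002]
n [-0.4691 -0.0174  0.8829] per mm u [ 0.0023  0.0001 -0.0044]
```

No contact yet. Next, 10 mm to the catches.

Request:
{"method": "send_rows", "body": {"targets": [[[0, 0, 0, 0.008, 0.001, -0.015, 1], [0, 0, 0, 0.008, 0.001, -0.015, 1], [0, 0, 0, 0.0076, 0.001, -0.013, 1], [0, 0, 0, 0, 0, 0, 1], [0, 0, 0, 0, 0, 0, 1]]]}}

```text
time_s: 10.1
ee_pos: [520.4, -160.9, 160.6]
ee_rot: [179.9, 28.0, -177.9]
force: [-0.1, 0.2, -5.0]
gripper_width: 29.2
gripper_force: 59.9
```

```bash
python3 tgt.py 12
```

```text
mouth in nipple [-0.1086  0.014  22.0301] axis err deg 0.0493890347143389 force nip [-2.3899  0.1974 -4.3998] q [ -26.3539    7.8043  118.9341   25.9601   30.859  -138.2434] 10.1 29.157598719282046
12.0 TCP [ 525.2368 -160.6825  151.7707] shift u [ 0.024   0.001  -0.0441] turn u [-0.0007 -0.0002  0.0002]
n [-0.4691 -0.0174  0.8829] per mm u [ 0.0023  0.0001 -0.0044]
```

Request:
{"method": "send_rows", "body": {"targets": [[[0, 0, 0, 0.007, 0.0002, -0.0132, 1], [0, 0, 0, 0.007, 0.0003, -0.0132, 1], [0, 0, 0, 0.007, 0.0002, -0.0132, 1], [0, 0, 0, 0.007, 0.0003, -0.0132, 1], [0, 0, 0, 0, 0, 0, 1]]]}}

```text
time_s: 10.6
ee_pos: [526.0, -160.5, 149.2]
ee_rot: [179.9, 27.9, -178.0]
force: [4.1, 0.9, -10.0]
gripper_width: 29.1
gripper_force: 59.9
```

```bash
python3 tgt.py 0
```

```text
mouth in nipple [-0.6046  0.1968  9.3444] axis err deg 0.09649630911914432 force nip [ -1.045    0.7397 -10.8202] q [ -25.9589    9.1051  119.3236   26.9754   29.2585 -139.1207] 10.6 29.145703462104443
0.0 TCP [ 530.8666 -160.4732  141.1753] shift u [ 0.0244  0.0002 -0.04  ] turn u [-0.0011 -0.0007  0.0004]
n [-0.4691 -0.0174  0.8829] per mm u [ 0.0023  0.0001 -0.0044]
```

It's past the snap: the catches are now pulling the coupler on. I'll continue to the collar.

Request:
{"method": "send_rows", "body": {"targets": [[[0, 0, 0, 0.007, 0.0001, -0.0132, 1], [0, 0, 0, 0.007, 0.0001, -0.0132, 1], [0, 0, 0, 0.007, 0.0001, -0.0132, 1], [0, 0, 0, 0, 0, 0, 1], [0, 0, 0, 0, 0, 0, 1]]]}}

```text
time_s: 11.1
ee_pos: [530.1, -160.6, 142.5]
ee_rot: [179.9, 28.0, -177.9]
force: [-4.0, 0.4, 1.2]
gripper_width: 29.2
gripper_force: 60.0
```

```bash
python3 tgt.py 0
```

```text
mouth in nipple [-0.0617 -0.0624  1.5197] axis err deg 0.046365230195403076 force nip [-2.9448  0.5165  2.9552] q [ -25.7211    9.9286  119.5149   27.747    28.2085 -139.8509] 11.1 29.222213059226675
0.0 TCP [ 530.8666 -160.4732  141.1753] shift u [ 0.0038  0.0007 -0.0066] turn u [-0.0006  0.      0.0001]
n [-0.4691 -0.0174  0.8829] per mm u [ 0.0023  0.0001 -0.0044]
```

Request:
{"method": "send_rows", "body": {"targets": [[[0, 0, 0, 0.0024, 0.0003, -0.0044, 1], [0, 0, 0, 0.0024, 0.0002, -0.0044, 1], [0, 0, 0, 0.0012, 0, -0.0022, 1], [0, 0, 0, 0, 0, 0, 1], [0, 0, 0, 0, 0, 0, 1]]]}}

```text
time_s: 11.6
ee_pos: [531.0, -160.7, 141.4]
ee_rot: [180.0, 28.1, -177.9]
force: [-12.1, -0.4, 10.0]
gripper_width: 29.2
gripper_force: 60.0
```

```bash
python3 tgt.py 0
```

```text
mouth in nipple [ 0.2811 -0.2084  0.1093] axis err deg 0.06354949728478217 force nip [-5.9926  0.0792 14.5347] q [ -25.6711   10.0726  119.5614   27.9312   27.9587 -140.0519] 11.6 29.1579098904481
0.0 TCP [ 530.8666 -160.4732  141.1753] shift u [-0.0008  0.0011 -0.001 ] turn u [-0.0001  0.0007 -0.0001]
n [-0.4691 -0.0174  0.8829] per mm u [ 0.0023  0.0001 -0.0044]
```

Request:
{"method": "send_rows", "body": {"targets": [[[0, 0, 0, 0, 0, 0, 1], [0, 0, 0, 0, 0, 0, 1], [0, 0, 0, 0, 0, 0, 1], [0, 0, 0, 0, 0, 0, 1], [0, 0, 0, 0, 0, 0, 1], [0, 0, 0, 0, 0, 0, 1]]]}}

```text
time_s: 12.2
ee_pos: [531.0, -160.7, 141.4]
ee_rot: [180.0, 28.1, -177.9]
force: [-11.6, -0.4, 10.2]
gripper_width: 29.4
gripper_force: 60.0
```

```bash
python3 tgt.py 0; python3 - <<'E'
from h import *
a,_=optics.grab_frame("wrist");b,_=optics.grab_frame("scene")
K,R,t=cam("scene");p=K@(R@np.array([545,-160,130])+t);u,v=(p[:2]/p[2]).astype(int)
c=cv2.resize(b[v-48:v+48,u-50:u+50],(400,384),interpolation=cv2.INTER_CUBIC)
cv2.imwrite("pics/end.png",np.hstack([a[:,56:456],c])[:,:,::-1])
E
```

```text
mouth in nipple [ 0.2646 -0.1957  0.1111] axis err deg 0.06278705635868578 force nip [-5.4322  0.0653 14.4395] q [ -25.6702   10.0716  119.5634   27.9303   27.9581 -140.0523] 12.2 29.442619144275692
0.0 TCP [ 530.8666 -160.4732  141.1753] shift u [-0.0007  0.001  -0.001 ] turn u [-0.0001  0.0007 -0.0001]
n [-0.4691 -0.0174  0.8829] per mm u [ 0.0023  0.0001 -0.0044]
```

View pics/end.png

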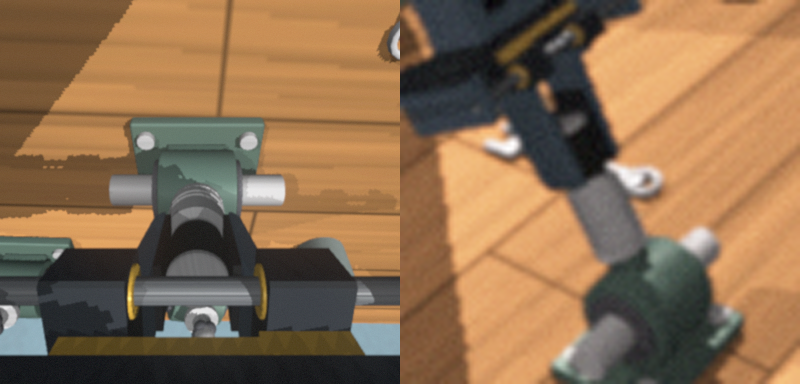

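The coupler sits squarely on the collar: no gap shows at about (630,255) in the scene view. The push of about 19 N is steady, so I'll hand in.

```bash
python3 -c "
from workcell import env
print(env.job_done())"
```

```text
the job is handed in; nothing more can be done
None
```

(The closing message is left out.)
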